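Book out a charged battery pack

TASK

Book out the orange battery pack: pick up the label scanner, aim it straight down at the barcode label on top of that pack from about 6 cm above, hold it steady there for a good second, then stand it back upright in its stand and let go. Then pinch the two side catches of the orange pack together with the fingers and lift the pack straight out of the charger, about 10 cm up, and finish while still holding it there, upright and still, with both catches pinched. Leave the blue pack and the other things on the bench where they are.

Things in the scene. Friction and masses are not known exactly. Their poses are not given: they have to be found in the camera images.
- scanner_grip (a point): Cordless label scanner, about 160 g, standing nose down in its stand. Grey handle 30 x 26 mm in section (30 along its x, 26 along its y, so it is gripped across its y) rising from 34 to 126 mm above its underside; black nose with a red band, 46 x 36 mm, 34 mm high. This point is the centre of the handle's section, 95 mm above the underside. Its z axis points up out of the handle; the scanner looks along -z, out of its underside.
- scanner_window (a point): centre of the scanner's underside (the window it looks out of), axes as the scanner's; the line of sight runs from here along -z
- stand_floor (a point): Scanner stand: fixed grey open-topped box 62 x 52 mm (x, y) and 34 mm high on the table, walls 4 mm (inside 54 x 44 mm). This point is the centre of its inner floor, 4 mm above the table. The scanner stands in it with its x along the stand's x; 4 mm play all round.
- charger: Fixed black and grey charger, 76 x 158 mm (x, y), 38 mm high, with two open-topped bays at y = +42 and -42 mm; one pack stands in each (which one is where varies). Origin: centre of its underside, on the table.
- charger_top (a point): centre of the charger's top face, 38 mm above the table
- orange_pack: Orange-topped battery pack, 44 x 50 mm (x, y; 51 x 50 below 42 mm up) and 90 mm high, 280 to 480 g, standing in a charger bay 6 mm above the table with its x along the charger's x, locked by two sprung side catches on its -x (near) and +x (far) faces. Origin: centre of its underside. 2 mm play in the bay; it comes out straight up when both catches are in.
- orange_pack_center (a point): centre of the orange pack, 45 mm above its underside
- orange_pack_label (a point): centre of the white 36 x 42 mm barcode label on top of the orange pack, 90 mm above its underside
- orange_pack_near_tab (a point): centre of the outer face of the white finger tab of the near catch (-x side of the pack), 29.5 mm from the pack's middle when out, 70 mm above its underside; the tab is 26 mm wide (y), 28 mm high, and moves 7 mm straight in. Both tabs are 59 mm apart over their faces when out, 45 mm when pressed
- orange_pack_far_tab (a point): the same on the far catch (+x side of the pack)
- orange_pack_near_catch (a joint): how far the near catch of the orange pack is pressed in: 0 = out (locked), 0.007 m = fully in; the pack is free of the charger above about 0.005 m. Spring: about 2 N to start, about 6 N fully in
- orange_pack_far_catch (a joint): how far the far catch of the orange pack is pressed in: 0 = out (locked), 0.007 m = fully in; the pack is free of the charger above about 0.005 m. Spring: about 2 N to start, about 6 N fully in
- blue_pack_center (a point): centre of the blue-topped pack in the other bay: same shape and catches as the orange one, also with a label. Not to be disturbed
- glue_bottle: bystander: white glue bottle with red cap, 42 mm across, 120 mm tall, loose; origin at its underside
- screw_jar: bystander: clear jar with black lid, 52 mm across, 70 mm tall, loose; origin at its underside
- wooden_gear: bystander: wooden gear lying flat, 71 mm across, 8 mm thick, loose; origin at its underside
- toy_wheel: bystander: black tyre on a yellow wheel lying flat, 64 mm across, 24 mm thick, loose; origin at its underside
- screwdriver: bystander: green screwdriver, 180 mm long, lying on the table, loose
- gear_motor: bystander: small yellow gear motor, about 80 x 40 x 19 mm, lying on the table, loose; origin at its underside
- scanner: the scanner as a whole (see scanner_grip); origin at the centre of its underside
- stand: the stand as a whole (see stand_floor); origin at the centre of its underside
- blue_pack: the blue pack as a whole; origin at the centre of its underside

How it is judged (in metres and radians):
On the way, in this order (a step that is already met when the one before it is completed fails the run):
1. the scanner, held in the fingers, is aimed at the orange pack's label from 25 to 110 mm and kept still for 0.8 s (x of orange_pack_label in the frame of scanner_window between -0.015 and 0.015 m and y of orange_pack_label in the frame of scanner_window between -0.015 and 0.015 m and z of orange_pack_label in the frame of scanner_window between -0.11 and -0.025 m and angle between the z axis of scanner_window and the z axis of orange_pack_label, either way round below 0.3 rad and contact force between the fingers and scanner above 1 N and linear speed of scanner below 0.03 m/s), for 0.8 s.
2. the scanner stands back in its stand, released (horizontal distance between scanner_window and stand_floor below 0.01 m and z of scanner_window in the frame of stand_floor below 0.006 m and angle between scanner_window's own z axis and vertical below 0.12 rad and contact force between the fingers and scanner below 0.1 N), for 0.2 s.
3. both catches of the orange pack are pinched in while it stands in the charger (value of joint each of orange_pack_near_catch, orange_pack_far_catch above 0.005 m and contact force between the fingers and orange_pack above 4 N and z of orange_pack_center in the frame of charger below 0.062 m), for 0.1 s.
At the end, for the whole second after the job is handed in: Orange pack held still in the fingers, both catches pressed (over 5 of 7 mm), underside 30 mm or more above the charger, within 15 deg of upright, touching nothing else; scanner upright in its stand (within 10 mm of its middle); blue pack within 12 mm of its start (value of joint each of orange_pack_near_catch, orange_pack_far_catch above 0.005 m and contact force between the fingers and orange_pack above 4 N and z of orange_pack_center in the frame of charger_top above 0.075 m and angle between orange_pack_center's own z axis and vertical below 0.26 rad and linear speed of orange_pack below 0.03 m/s and contact force between orange_pack and charger below 0.1 N and contact force between orange_pack and blue_pack below 0.1 N and contact force between orange_pack and stand below 0.1 N and contact force between orange_pack and scanner below 0.1 N and horizontal distance between scanner_window and stand_floor below 0.01 m and z of scanner_window in the frame of stand_floor below 0.006 m and angle between scanner_window's own z axis and vertical below 0.12 rad and distance of blue_pack_center from where it was at the start of the episode below 0.012 m); the arm keeps its last pose, push and grip.
It fails at once if the blue pack is shifted more than 12 mm (distance of blue_pack_center from where it was at the start of the episode above 0.012 m).
It fails at once if a bystander is shifted more than 30 mm (distance of any of glue_bottle, screw_jar, wooden_gear, toy_wheel, screwdriver, gear_motor from where it was at the start of the episode above 0.03 m).
It fails at once if the scanner falls over (angle between scanner_window's own z axis and vertical above 1 rad).
It also fails if it takes over 64 s, if anything falls off the work surface, if the arm or the gripper's body presses on something with over 40 N, if the wrist force passes 120 N, or if a joint passes its speed limit or range.

ROBOT

A 6-joint arm with a two-finger parallel gripper is mounted at the origin on the work surface. World frame = base frame: x ahead of the robot, y to its left, z up, the work surface at z = 0. Lengths are in m, angles in degrees, forces in N, time in s.
With the tool pointing down it reaches from about 0.325 to 0.9 m from the base axis. Payload 6.1 kg.
Tool frame: the origin (TCP) lies at the very end of the fingers, on their centre line; the grasp point (between the pads) lies 19 mm behind it (arm.grasp_offset is the distance from the TCP to the grasp point, in m); z points along the fingers, y is the direction in which the jaws open and shut (so a half turn about z gives the same grasp; the last joint's range is limited). The gripper opens to 85 mm and grips with 20 to 120 N. Pads are 22 mm wide; open, the fingers measure 114 mm over their backs; the gripper's body (76 mm by 85 mm) begins 54 mm behind the grasp point. The pads swing forward as they close: fully open they stand 13 mm farther back than shut.
Start: joints at [58.321, 12.628, 87.462, -0, 79.91, -7.225], TCP at [0.259, 0.569, 0.231] pointing down, gripper open.
Joint ranges: [-170.65, 170.65], [-52.31, 119.04], [5.05, 147.46], [-71.25, 251.25], [11.57, 151.72], [-153.62, 153.62]. Speed limits (degrees/s): [147.25, 147.25, 172.46, 180, 180, 180].

INTERFACE

Orientations are given as [roll, pitch, yaw] about the fixed x, y, z axes, in that order (R = Rz(yaw) Ry(pitch) Rx(roll)).
In Python, from rig import arm, viewer, spotter gives the robot as it stands. The module is installed in compiled form; this text tells all that it offers.
- The arm moves only by the tool play_rows, never from a script. Its argument "motion" is a list of rows, each an object with "twist": the turn, a rotation vector about the tool's x, y, z in degrees, a list of three; "xyz": the shift along the tool's x, y, z in cm, a list of three; "grip": the finger opening in cm, from 0 to 8.54. In form: [{"twist": [ax, ay, az], "xyz": [x, y, z], "grip": grip}, ...]. A call has 1 to 5 rows; each row shifts and turns the commanded pose from where the row before left it, along the tool's axes as they then stand; what a row does not reach is not made up. A row lasts 1/12 s, in which the tool goes at most 41.7 mm and 7.16 degrees, less where a joint would pass 70% of its speed; a pose out of reach is approached as far as the arm can. A call with a gripper value outside its range is refused whole. The fingers move at their own pace and stop on an object; "force" is the grip in N (left out, the last holds). Time passes only in rows, so rows that do not move let the fingers close. It gives the time, the measured TCP pose, the force and the opening at its end, in the units of the state.
- arm.read_state(): the state, without advancing time (a new reading comes with each control period).
- viewer.snapshot(name): name is "side" or "top"; returns (picture, depth): 400x640x3 uint8, red, green, blue; 400x640 float32, m along the optical axis (not along the pixel's ray), 0 where there is no reading.
- viewer.camera_params(name): a dict with "fovy" (degrees; the focal length in pixels is half the picture's height over the tangent of half this angle, whatever the lens; pixels are square), "cx", "cy" (the principal point, pixels), "R" (3x3) and "t" (3): a world point X has camera coordinates R X + t. Camera axes: x right, y down, z forward; pixel columns grow to the right and rows downward; lengths in m; the calibration is good to about 2 mm. A picture is of the moment at which its call begins. camera_params takes no time and is no camera call.
- arm.finish_job(): hands the job in, once; it reports no verdict.
Trained networks look in the newest picture that a camera, given by its name, has taken for a name from the list of things; names that differ only in an ending like _2 or _b are one class to them, and where a whole thing is asked for, a point or a joint stands for the part that bears it (a point fixed in the world has none). Each returns a list of dicts, best first, with "confidence" (0 to 1); they miss things now and then, are a little off and sometimes report something else, mostly with a low value. They report only what shows in the picture. A call takes as long as a camera call.
- spotter.look_for(camera, thing): "position" ([column, row] in pixels, amid what is visible of it).
The state is a dict: "t": time; "qpos": joint angles; "qvel": joint speeds; "joint_efforts": joint torques, N m; "eef_pos": TCP position; "tcp_rot": TCP orientation; "ft_force": force on the tool from outside, world axes, zero at the start; "moment": the same for the moment, N m; "opening": finger opening in m.
Only numpy, scipy, OpenCV 4.12 (cv2) and the standard library are available. Lean on these libraries where they do the work, as an engineer would, in place of code of your own. Each camera call takes 0.05 s, during which the arm holds its last target. There are 200 camera calls.

## Working session

There is one attempt and no reset: what is moved stays moved. The work goes in short steps, Python scripts to look and compute and a tool call to move; the robot and the scene stay as the last step left them, time stands still between calls to the robot, and variables do not carry over. Pictures are saved under pics/ and viewed, about 8 in all and at most 12, crops included, and the job is handed in when it is done.

Besides the shell and the picture viewer there is one more tool, called after "Request:" in YAML: its name, and indented under it one key for each argument. play_rows: Moves the arm, as the interface text tells. Its arguments: {"type":"object","properties":{"motion":{"type":"array"},"force":{"type":"number"}},"required":["motion"]}

```bash
mkdir -p pics
cat > h.py <<'E'
import numpy as np, cv2
from rig import arm, viewer, spotter
def cam(n):
    p=viewer.camera_params(n); return 200/np.tan(np.radians(p["fovy"])/2),p["cx"],p["cy"],np.array(p["R"]),np.array(p["t"])
def cloud(n,d):
    f,cx,cy,R,t=cam(n); v,u=np.mgrid[:400,:640]
    P=np.stack([(u-cx)/f*d,(v-cy)/f*d,d],-1)
    W=(P-t)@R; W[d==0]=np.nan; return W
def proj(n,X):
    f,cx,cy,R,t=cam(n); c=R@np.array(X)+t; return c[0]/c[2]*f+cx,c[1]/c[2]*f+cy
E
python3 - <<'E'
from h import *
print(arm.read_state())
for n in("side","top"):
    im,d=viewer.snapshot(n); cv2.imwrite(f"pics/{n}0.png",im[...,::-1]); W=cloud(n,d); np.save(f"{n}0.npy",W)
    f,cx,cy,R,t=cam(n);print(n,f,"campos",-R.T@t,R[2])
    for th in["scanner_grip","stand","charger","orange_pack","orange_pack_label","orange_pack_near_tab","blue_pack","scanner","glue_bottle","screw_jar"]:
        r=spotter.look_for(n,th)[:2]
        for q in r:
            c,rr=map(int,map(round,q["position"])); print(th,q["position"],round(q["confidence"],2),W[min(rr,399),min(c,639)].round(3))
E
```

```text
{'t': 0.0, 'qpos': array([ 5.83217249e+01,  1.26773763e+01,  8.75256267e+01, -3.46636562e-04,
        7.99105768e+01, -7.22351889e+00]), 'qvel': array([0.13377271, 0.06431395, 0.0586675 , 0.01505666, 0.04259052,
       0.02568505]), 'joint_efforts': array([-1.51893761e-03, -4.96905398e+01, -3.89390695e+01, -3.96992309e-04,
        1.11434417e-02,  8.36445622e-06]), 'eef_pos': array([0.25840279, 0.56841284, 0.23017744]), 'tcp_rot': array([-1.79887279e+02, -1.39431253e-02,  1.55545291e+02]), 'ft_force': array([0.8010037 , 0.25927337, 0.73669377]), 'moment': array([-0.02671538,  0.04028826,  0.00850831]), 'opening': 0.08572473465543874}
side 378.09099777982146 campos [ 0.04570624 -0.630566    0.54599398] [ 0.59160671  0.65666249 -0.46775621]
scanner_grip [393.0, 256.1] 0.73 [ 0.582 -0.259  0.084]
stand [388.6, 281.7] 0.85 [ 0.566 -0.267  0.03 ]
charger [245.5, 217.5] 0.8 [0.488 0.163 0.025]
orange_pack [255.2, 200.5] 0.57 [0.508 0.142 0.082]
orange_pack [270.6, 258.0] 0.49 [ 0.445 -0.013  0.009]
orange_pack_label [255.1, 200.8] 0.64 [0.507 0.142 0.079]
orange_pack_near_tab [419.2, 347.1
[... 437 characters left out ...]
.0054117   1.52244168] [ 0.05630909  0.00655233 -0.99839188]
scanner_grip [394.0, 200.8] 0.7 [ 0.589 -0.232  0.106]
scanner_grip [386.2, 209.7] 0.15 [ 0.564 -0.222  0.004]
stand [392.2, 202.0] 0.48 [ 0.588 -0.233  0.064]
charger [253.0, 227.0] 0.69 [0.502 0.214 0.035]
orange_pack [267.1, 222.6] 0.78 [0.515 0.161 0.101]
orange_pack [391.9, 204.4] 0.67 [ 0.582 -0.234  0.054]
orange_pack_label [267.6, 221.4] 0.85 [0.522 0.158 0.1  ]
orange_pack_label [397.8, 202.8] 0.51 [ 0.581 -0.24   0.131]
blue_pack [238.3, 223.6] 0.65 [0.511 0.252 0.093]
scanner [397.0, 200.2] 0.76 [ 0.591 -0.238  0.129]
glue_bottle [263.9, 145.8] 0.58 [0.759 0.177 0.087]
screw_jar [380.4, 150.7] 0.47 [ 0.75  -0.192  0.07 ]
```

Run:
```python
from h import *
a=cv2.imread("pics/top0.png")[100:300,180:480]; b=cv2.imread("pics/side0.png")[120:400,180:480]
cv2.imwrite("pics/v1.png",cv2.resize(a,None,fx=2.66,fy=2.66,interpolation=cv2.INTER_CUBIC)); cv2.imwrite("pics/v2.png",cv2.resize(b,None,fx=2.1,fy=2.1,interpolation=cv2.INTER_CUBIC))
for n in("top","side"):
    W=np.load(f"{n}0.npy")
    def blob(nm,c,r,lo,hi):
        m=(np.abs(W[...,0]-c[0])<r)&(np.abs(W[...,1]-c[1])<r)&(W[...,2]>lo)&(W[...,2]<hi)
        P=W[m]; 
        if len(P)<5: print(n,nm,len(P));return
        rc=cv2.minAreaRect((P[:,:2]*1000).astype(np.float32)); print(n,nm,len(P),"med",np.median(P,0).round(4),"rect",np.round(rc[0],1),np.round(rc[1],1),round(rc[2],1))
    blob("scannertop",(.585,-.235),.05,.118,.16)
    blob("stand rim",(.585,-.235),.06,.026,.038)
    blob("packs top",(.515,.2),.12,.087,.11)
    blob("orange top",(.517,.158),.035,.087,.11)
    blob("charger",(.51,.2),.12,.028,.043)
```

```text
top scannertop 84 med [ 0.5953 -0.2435  0.1295] rect [ 595.5 -244.2] [28.2 25.6] 0.2
top stand rim 121 med [ 0.5894 -0.2373  0.0337] rect [ 595.  -245.8] [62.1 52.7] 11.3
top packs top 516 med [0.5206 0.2258 0.0959] rect [521.1 209.2] [ 58.6 134.2] 10.3
top orange top 239 med [0.5276 0.1673 0.0962] rect [525.3 166.4] [51.5 49.9] 6.6
top charger 485 med [0.5216 0.2068 0.0375] rect [520.3 209. ] [ 77.  158.5] 9.8
side scannertop 159 med [ 0.5875 -0.2487  0.1279] rect [ 593.  -246.1] [32.2 26. ] 8.0
side stand rim 346 med [ 0.5759 -0.2585  0.0331] rect [ 592.9 -247.7] [64.9 52.3] 11.4
side packs top 374 med [0.5122 0.185  0.0948] rect [515.4 206.5] [ 58.1 134.9] 6.1
side orange top 196 med [0.5194 0.1599 0.0949] rect [520.7 164.5] [50.8 50.4] 13.8
side charger 482 med [0.4955 0.1719 0.0365] rect [513.6 207.5] [ 78.9 166.5] 13.9
```

View pics/v1.png

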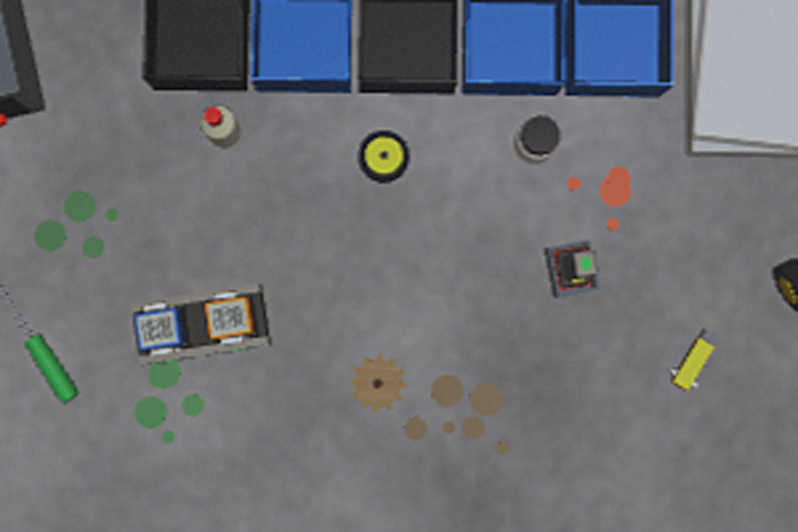

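View pics/v2.png

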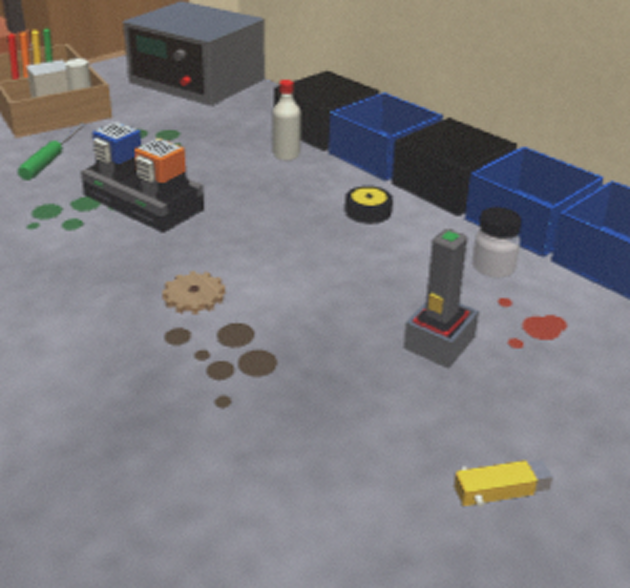

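v1 shows the charger at crop (200,325), with the orange pack at (230,317) on its right and the blue pack to its left. The scanner stands in its stand at (575,268). v2 confirms this, and the route between the two is clear of tall items. Both stand and charger are turned about +10 to 11°. The measured sizes (62x52, 77x158, tops at 0.096 and 0.130) agree with the given ones.

Request:
play_rows:
  motion:
    - {"twist": [0,0,-7.1],"xyz": [0,0,0],"grip": 8.5}
    - {"twist": [0,0,-7.1],"xyz": [0,0,0],"grip": 8.5}
    - {"twist": [0,0,-7.1],"xyz": [0,0,0],"grip": 8.5}
    - {"twist": [0,0,-7.1],"xyz": [0,0,0],"grip": 8.5}
    - {"twist": [0,0,-7.1],"xyz": [0,0,0],"grip": 8.5}

```text
t: 1.52
eef_pos: [0.2587, 0.5689, 0.2313]
tcp_rot: [-180.0, 0.0, -168.6]
ft_force: [-0.1, -0.6, -0.0]
opening: 0.0853
```

Request:
play_rows:
  motion:
    - {"twist": [0,0,0],"xyz": [-0.7,-3.45,0.1],"grip": 8.5}
    - {"twist": [0,0,0],"xyz": [-0.7,-3.45,0.1],"grip": 8.5}
    - {"twist": [0,0,0],"xyz": [-0.7,-3.45,0.1],"grip": 8.5}
    - {"twist": [0,0,0],"xyz": [-0.7,-3.45,0.1],"grip": 8.5}
    - {"twist": [0,0,0],"xyz": [-0.7,-3.45,0.1],"grip": 8.5}

```text
t: 1.93
eef_pos: [0.3264, 0.4049, 0.2263]
tcp_rot: [180.0, 0.0, -168.9]
ft_force: [0.4, 0.2, 0.3]
opening: 0.0851
```

Request:
play_rows:
  motion:
    - {"twist": [0,0,0],"xyz": [-0.7,-3.45,0.1],"grip": 8.5}
    - {"twist": [0,0,0],"xyz": [-0.7,-3.45,0.1],"grip": 8.5}
    - {"twist": [0,0,0],"xyz": [-0.7,-3.45,0.1],"grip": 8.5}
    - {"twist": [0,0,0],"xyz": [-0.7,-3.45,0.1],"grip": 8.5}
    - {"twist": [0,0,0],"xyz": [-0.7,-3.45,0.1],"grip": 8.5}

```text
t: 2.35
eef_pos: [0.3939, 0.2422, 0.2216]
tcp_rot: [180.0, 0.0, -168.9]
ft_force: [0.5, 0.0, -0.5]
opening: 0.0851
```

Request:
play_rows:
  motion:
    - {"twist": [0,0,0],"xyz": [-0.7,-3.45,0.1],"grip": 8.5}
    - {"twist": [0,0,0],"xyz": [-0.7,-3.45,0.1],"grip": 8.5}
    - {"twist": [0,0,0],"xyz": [-0.7,-3.45,0.1],"grip": 8.5}
    - {"twist": [0,0,0],"xyz": [-0.7,-3.45,0.1],"grip": 8.5}
    - {"twist": [0,0,0],"xyz": [-0.7,-3.45,0.1],"grip": 8.5}

```text
t: 2.77
eef_pos: [0.4614, 0.0794, 0.2166]
tcp_rot: [-180.0, 0.1, -169.0]
ft_force: [1.3, 0.1, -0.5]
opening: 0.0851
```

Request:
play_rows:
  motion:
    - {"twist": [0,0,0],"xyz": [-0.7,-3.45,0.1],"grip": 8.5}
    - {"twist": [0,0,0],"xyz": [-0.7,-3.45,0.1],"grip": 8.5}
    - {"twist": [0,0,0],"xyz": [-0.7,-3.45,0.1],"grip": 8.5}
    - {"twist": [0,0,0],"xyz": [-0.7,-3.45,0.1],"grip": 8.5}
    - {"twist": [0,0,0],"xyz": [-0.7,-3.45,0.1],"grip": 8.5}

```text
t: 3.18
eef_pos: [0.5288, -0.0833, 0.2115]
tcp_rot: [-180.0, 0.0, -169.0]
ft_force: [0.3, 0.2, -0.1]
opening: 0.0848
```

Request:
play_rows:
  motion:
    - {"twist": [0,0,0],"xyz": [-0.7,-3.45,0.1],"grip": 8.5}
    - {"twist": [0,0,0],"xyz": [-0.7,-3.45,0.1],"grip": 8.5}
    - {"twist": [0,0,0],"xyz": [-0.7,-3.45,0.1],"grip": 8.5}
    - {"twist": [0,0,0],"xyz": [-0.7,-3.45,0.1],"grip": 8.5}
    - {"twist": [0,0,0],"xyz": [-0.7,-3.45,0.1],"grip": 8.5}

```text
t: 3.6
eef_pos: [0.5962, -0.2458, 0.2062]
tcp_rot: [-180.0, 0.0, -169.0]
ft_force: [0.0, 0.7, 0.1]
opening: 0.0852
```

Request:
play_rows:
  motion:
    - {"twist": [0,0,0],"xyz": [0.1,0,2.5],"grip": 8.5}
    - {"twist": [0,0,0],"xyz": [0.1,0,2.5],"grip": 8.5}
    - {"twist": [0,0,0],"xyz": [0,0,2.5],"grip": 8.5}
    - {"twist": [0,0,0],"xyz": [0,0,2.5],"grip": 8.5}
    - {"twist": [0,0,0],"xyz": [0,0,1.5],"grip": 8.5}

```text
t: 4.02
eef_pos: [0.5922, -0.2438, 0.0879]
tcp_rot: [179.9, -0.2, -169.0]
ft_force: [-0.2, 0.1, -0.2]
opening: 0.0849
```

Request:
play_rows:
  motion:
    - {"twist": [0,0,0],"xyz": [0,0,1.1],"grip": 8.5}
    - {"twist": [0,0,0],"xyz": [0,0,0],"grip": 5}
    - {"twist": [0,0,0],"xyz": [0,0,0],"grip": 4}
    - {"twist": [0,0,0],"xyz": [0,0,0],"grip": 4}

```text
t: 4.35
eef_pos: [0.5948, -0.245, 0.0819]
tcp_rot: [-179.9, 0.1, -168.9]
ft_force: [-0.1, -0.2, -0.1]
opening: 0.0514
```

Run:
```python
from h import *
im,d=viewer.snapshot("side"); im2,d2=viewer.snapshot("top")
a=cv2.resize(im[190:330,320:460,::-1],(560,560)); cv2.imwrite("pics/v3.png",a)
W=cloud("top",d2); 
s=arm.read_state(); print(s["eef_pos"],s["opening"])
```

```text
[ 0.59495908 -0.24503867  0.08225016] 0.04004879736649252
```

View pics/v3.png

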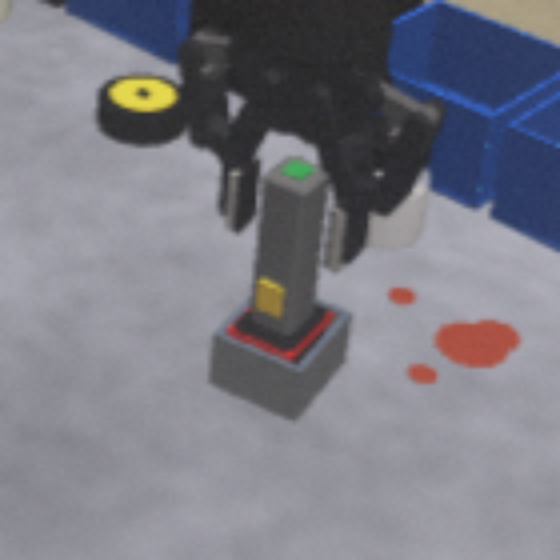

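v3 shows the fingertips at (240,225) and (340,265), either side of the handle at (290,240), so it is centred. I'll close the fingers.

Request:
play_rows:
  motion:
    - {"twist": [0,0,0],"xyz": [0,0,0],"grip": 3}
    - {"twist": [0,0,0],"xyz": [0,0,0],"grip": 2}
    - {"twist": [0,0,0],"xyz": [0,0,0],"grip": 1.5}
    - {"twist": [0,0,0],"xyz": [0,0,0],"grip": 1.5}
    - {"twist": [0,0,0],"xyz": [0,0,0],"grip": 1.5}
  force: 40

```text
t: 4.87
eef_pos: [0.5947, -0.245, 0.0818]
tcp_rot: [-179.9, 0.1, -169.0]
ft_force: [-1.2, 0.4, 5.5]
opening: 0.0256
```

Request:
play_rows:
  motion:
    - {"twist": [0,0,0],"xyz": [0,0,0],"grip": 1.5}
    - {"twist": [0,0,0],"xyz": [0,0,-0.5],"grip": 1.5}
    - {"twist": [0,0,0],"xyz": [0,0,-1],"grip": 1.5}
    - {"twist": [0,0,0],"xyz": [0,0,-1],"grip": 1.5}
    - {"twist": [0,0,0],"xyz": [0,0,-1.5],"grip": 1.5}

```text
t: 5.28
eef_pos: [0.5928, -0.2439, 0.1199]
tcp_rot: [179.9, -0.1, -169.0]
ft_force: [-0.8, 0.1, -1.3]
opening: 0.0258
```

Request:
play_rows:
  motion:
    - {"twist": [0,0,0],"xyz": [0,0,-2.3],"grip": 1.5}
    - {"twist": [0,0,0],"xyz": [0,0,-2.3],"grip": 1.5}
    - {"twist": [0,0,0],"xyz": [0,0,-2.3],"grip": 1.5}
    - {"twist": [0,0,0],"xyz": [0,0,-2.3],"grip": 1.5}
    - {"twist": [0,0,0],"xyz": [0,0,-2.3],"grip": 1.5}

```text
t: 5.7
eef_pos: [0.5935, -0.2441, 0.2373]
tcp_rot: [180.0, 0.0, -169.0]
ft_force: [0.5, -0.4, -2.1]
opening: 0.0259
```

Request:
play_rows:
  motion:
    - {"twist": [0,0,0],"xyz": [0,1.0,0],"grip": 1.5}
    - {"twist": [0,0,0],"xyz": [-0.1,2.0,0],"grip": 1.5}
    - {"twist": [0,0,0],"xyz": [-0.1,3.0,0],"grip": 1.5}
    - {"twist": [0,0,0],"xyz": [-0.1,3.0,0],"grip": 1.5}
    - {"twist": [0,0,0],"xyz": [-0.1,3.0,0],"grip": 1.5}

```text
t: 6.12
eef_pos: [0.5736, -0.1242, 0.2346]
tcp_rot: [179.9, -0.1, -169.0]
ft_force: [0.4, 0.3, -0.8]
opening: 0.0256
```

Request:
play_rows:
  motion:
    - {"twist": [0,0,0],"xyz": [-0.1,3.0,0],"grip": 1.5}
    - {"twist": [0,0,0],"xyz": [-0.1,3.0,0],"grip": 1.5}
    - {"twist": [0,0,0],"xyz": [-0.1,3.0,0],"grip": 1.5}
    - {"twist": [0,0,0],"xyz": [-0.1,3.0,0],"grip": 1.5}
    - {"twist": [0,0,0],"xyz": [-0.1,3.0,0],"grip": 1.5}

```text
t: 6.53
eef_pos: [0.5496, 0.0242, 0.2348]
tcp_rot: [180.0, -0.1, -168.9]
ft_force: [1.2, -0.5, -0.4]
opening: 0.0256
```

Request:
play_rows:
  motion:
    - {"twist": [0,0,0],"xyz": [-0.1,3.0,0],"grip": 1.5}
    - {"twist": [0,0,0],"xyz": [0,3.0,0],"grip": 1.5}
    - {"twist": [0,0,0],"xyz": [0,3.0,0],"grip": 1.5}
    - {"twist": [0,0,0],"xyz": [0,2.5,0],"grip": 1.5}
    - {"twist": [0,0,0],"xyz": [0,1.2,0],"grip": 1.5}

```text
t: 6.95
eef_pos: [0.5258, 0.1503, 0.2349]
tcp_rot: [179.9, -0.1, -168.8]
ft_force: [0.4, 0.9, -1.9]
opening: 0.0257
```

Request:
play_rows:
  motion:
    - {"twist": [0,0,0],"xyz": [0,0,0],"grip": 1.5}
    - {"twist": [0,0,0],"xyz": [0,0,0],"grip": 1.5}
    - {"twist": [0,0,0],"xyz": [0,0,0],"grip": 1.5}

```text
t: 7.2
eef_pos: [0.5275, 0.1464, 0.2351]
tcp_rot: [-180.0, -0.0, -169.0]
ft_force: [0.5, -0.2, -1.8]
opening: 0.0255
```

Run:
```python
from h import *
im,d=viewer.snapshot("side"); im2,d2=viewer.snapshot("top")
a=cv2.resize(im[100:270,150:350,::-1],(600,510)); cv2.imwrite("pics/v4.png",a)
s=arm.read_state(); print(s["eef_pos"],s["tcp_rot"],s["opening"])
W=cloud("side",d)
# handle & nose points under the gripper
x,y=s["eef_pos"][:2]
for lo,hi in[(.155,.18),(.18,.2),(.2,.22),(.087,.11)]:
    m=(np.hypot(W[...,0]-x,W[...,1]-y)<.045)&(W[...,2]>lo)&(W[...,2]<hi); P=W[m]; rc=cv2.minAreaRect((P[:,:2]*1000).astype(np.float32)); print(lo,len(P),np.round(rc[0],1),np.round(rc[1],1),round(rc[2],1),P[:,2].min().round(3))
```

```text
[0.52772618 0.14594616 0.23517216] [-1.79980325e+02 -1.35796666e-02 -1.69040240e+02] 0.025747616811088846
0.155 174 [520.1 133.9] [29.  54.6] 63.0 0.157
0.18 168 [527.2 145.8] [51.2 40.7] 8.6 0.18
0.2 109 [520.7 137.9] [20.2 34.7] 58.5 0.2
0.087 195 [521.1 164.2] [48.7 50.3] 14.3 0.087
```

View pics/v4.png

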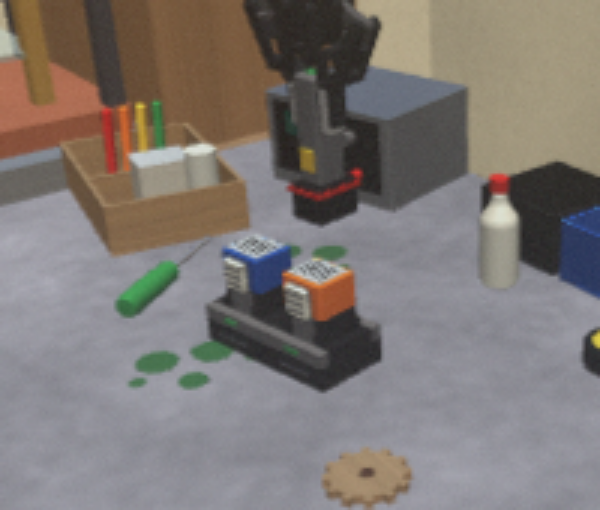

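v4 shows the scanner upright above the packs, about 2 cm short of the orange label. I'll shift it and hold.

Request:
play_rows:
  motion:
    - {"twist": [0,0,0],"xyz": [0,1.0,0],"grip": 1.5}
    - {"twist": [0,0,0],"xyz": [0,1.0,0],"grip": 1.5}
    - {"twist": [0,0,0],"xyz": [0,0,0],"grip": 1.5}
    - {"twist": [0,0,0],"xyz": [0,0,0],"grip": 1.5}
    - {"twist": [0,0,0],"xyz": [0,0,0],"grip": 1.5}

```text
t: 7.72
eef_pos: [0.5236, 0.1669, 0.2353]
tcp_rot: [-180.0, -0.0, -168.9]
ft_force: [-0.1, 0.0, -1.7]
opening: 0.0254
```

Request:
play_rows:
  motion:
    - {"twist": [0,0,0],"xyz": [0,0,0],"grip": 1.5}
    - {"twist": [0,0,0],"xyz": [0,0,0],"grip": 1.5}
    - {"twist": [0,0,0],"xyz": [0,0,0],"grip": 1.5}
    - {"twist": [0,0,0],"xyz": [0,0,0],"grip": 1.5}
    - {"twist": [0,0,0],"xyz": [0,0,0],"grip": 1.5}

```text
t: 8.13
eef_pos: [0.5237, 0.1666, 0.2353]
tcp_rot: [-180.0, -0.0, -169.0]
ft_force: [-0.1, 0.1, -0.9]
opening: 0.0256
```

Run:
```python
from h import *
im,d=viewer.snapshot("side"); s=arm.read_state(); print(s["eef_pos"],s["tcp_rot"])
cv2.imwrite("pics/v5.png",cv2.resize(im[120:250,190:330,::-1],(560,520)))
W=cloud("side",d); x,y=s["eef_pos"][:2]
for c,r,lo,hi in[((x,y),.05,.146,.155),((x,y),.05,.18,.195),((.523,.165),.036,.088,.105)]:
    m=(np.hypot(W[...,0]-c[0],W[...,1]-c[1])<r)&(W[...,2]>lo)&(W[...,2]<hi); P=W[m]
    if len(P)>5:
        rc=cv2.minAreaRect((P[:,:2]*1000).astype(np.float32)); print(lo,len(P),np.round(rc[0],1),np.round(rc[1],1),round(rc[2],1))
m=(np.hypot(W[...,0]-x,W[...,1]-y)<.05)&(W[...,2]>.115)&(W[...,2]<.3); print("lowest scanner",np.percentile(W[m][:,2],[0,2,5]))
```

```text
[0.52372213 0.16666265 0.23530194] [ 1.79999358e+02  1.77706321e-03 -1.68962698e+02]
0.18 136 [521.1 164.1] [48.7 37.3] 7.0
0.088 185 [521.2 164.5] [50.9 51.6] 12.8
lowest scanner [0.15856163 0.16149814 0.16554908]
```

View pics/v5.png

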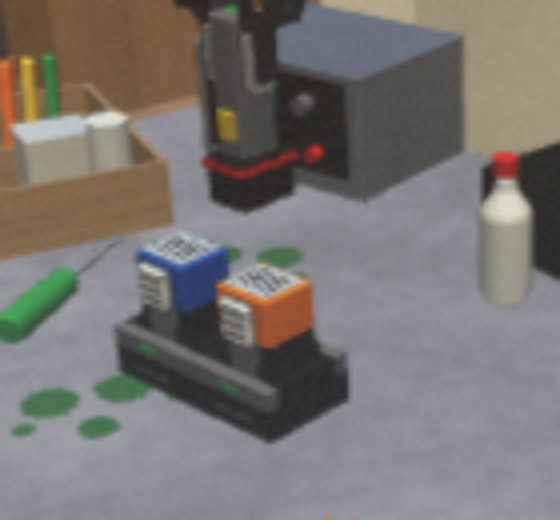

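v5 together with the depth puts the nose at (521.1,164.1) and the label at (521.2,164.5) in the same camera, with the window about 62 mm above the label. I'll hold a bit longer, then return along the same way.

Request:
play_rows:
  motion:
    - {"twist": [0,0,0],"xyz": [0,0,0],"grip": 1.5}
    - {"twist": [0,0,0],"xyz": [0,0,0],"grip": 1.5}
    - {"twist": [0,0,0],"xyz": [0,0,0],"grip": 1.5}
    - {"twist": [0,0,0],"xyz": [0,0,0],"grip": 1.5}
    - {"twist": [0,0,0],"xyz": [0,0,0],"grip": 1.5}

```text
t: 8.6
eef_pos: [0.5237, 0.1667, 0.2353]
tcp_rot: [180.0, 0.0, -169.0]
ft_force: [-0.3, -0.4, -1.5]
opening: 0.026
```

Request:
play_rows:
  motion:
    - {"twist": [0,0,0],"xyz": [0,0,0],"grip": 1.5}
    - {"twist": [0,0,0],"xyz": [0,0,0],"grip": 1.5}
    - {"twist": [0,0,0],"xyz": [0,0,0],"grip": 1.5}
    - {"twist": [0,0,0],"xyz": [0,0,0],"grip": 1.5}
    - {"twist": [0,0,0],"xyz": [0,0,0],"grip": 1.5}

```text
t: 9.02
eef_pos: [0.5237, 0.1667, 0.2353]
tcp_rot: [180.0, 0.0, -169.0]
ft_force: [0.1, 0.5, -1.5]
opening: 0.0257
```

Request:
play_rows:
  motion:
    - {"twist": [0,0,0],"xyz": [0,-1.0,0],"grip": 1.5}
    - {"twist": [0,0,0],"xyz": [0.1,-2.0,0],"grip": 1.5}
    - {"twist": [0,0,0],"xyz": [0.1,-3.0,0],"grip": 1.5}
    - {"twist": [0,0,0],"xyz": [0.1,-3.0,0],"grip": 1.5}
    - {"twist": [0,0,0],"xyz": [0.1,-3.0,0],"grip": 1.5}

```text
t: 9.43
eef_pos: [0.5428, 0.0465, 0.2354]
tcp_rot: [-180.0, 0.0, -168.9]
ft_force: [0.6, -0.7, -1.4]
opening: 0.0259
```

Request:
play_rows:
  motion:
    - {"twist": [0,0,0],"xyz": [0.1,-3.0,0],"grip": 1.5}
    - {"twist": [0,0,0],"xyz": [0.1,-3.0,0],"grip": 1.5}
    - {"twist": [0,0,0],"xyz": [0.1,-3.0,0],"grip": 1.5}
    - {"twist": [0,0,0],"xyz": [0.1,-3.0,0],"grip": 1.5}
    - {"twist": [0,0,0],"xyz": [0.1,-3.0,0],"grip": 1.5}

```text
t: 9.85
eef_pos: [0.5665, -0.1023, 0.2354]
tcp_rot: [-180.0, 0.0, -169.0]
ft_force: [1.3, 0.7, -1.1]
opening: 0.0257
```

Request:
play_rows:
  motion:
    - {"twist": [0,0,0],"xyz": [0.1,-3.0,0],"grip": 1.5}
    - {"twist": [0,0,0],"xyz": [0,-3.0,0],"grip": 1.5}
    - {"twist": [0,0,0],"xyz": [0,-3.0,0],"grip": 1.5}
    - {"twist": [0,0,0],"xyz": [0,-3.0,0],"grip": 1.5}
    - {"twist": [0,0,0],"xyz": [0,-1.7,0],"grip": 1.5}

```text
t: 10.27
eef_pos: [0.5915, -0.2387, 0.2351]
tcp_rot: [-179.9, -0.0, -169.1]
ft_force: [-0.1, 0.9, -0.9]
opening: 0.0257
```

Request:
play_rows:
  motion:
    - {"twist": [0,0,0],"xyz": [0,-1.0,0],"grip": 1.5}
    - {"twist": [0,0,0],"xyz": [0,0,0],"grip": 1.5}
    - {"twist": [0,0,0],"xyz": [0,0,0],"grip": 1.5}
    - {"twist": [0,0,0],"xyz": [0,0,0],"grip": 1.5}
    - {"twist": [0,0,0],"xyz": [0,0,0],"grip": 1.5}

```text
t: 10.68
eef_pos: [0.5937, -0.2431, 0.2354]
tcp_rot: [180.0, -0.0, -168.9]
ft_force: [-0.3, 0.9, -1.4]
opening: 0.0257
```

Request:
play_rows:
  motion:
    - {"twist": [0,0,0],"xyz": [-0.06,-0.2,2.0],"grip": 1.5}
    - {"twist": [0,0,0],"xyz": [0,0,2.5],"grip": 1.5}
    - {"twist": [0,0,0],"xyz": [0,0,2.5],"grip": 1.5}
    - {"twist": [0,0,0],"xyz": [0,0,2.0],"grip": 1.5}
    - {"twist": [0,0,0],"xyz": [0,0,1.5],"grip": 1.5}

```text
t: 11.1
eef_pos: [0.5939, -0.2443, 0.1281]
tcp_rot: [179.9, -0.1, -168.9]
ft_force: [0.0, 0.2, -2.1]
opening: 0.0258
```

Request:
play_rows:
  motion:
    - {"twist": [0,0,0],"xyz": [0,0,0.5],"grip": 1.5}
    - {"twist": [0,0,0],"xyz": [0,0,0],"grip": 1.5}
    - {"twist": [0,0,0],"xyz": [0,0,0],"grip": 1.5}

```text
t: 11.35
eef_pos: [0.5952, -0.2458, 0.1262]
tcp_rot: [-180.0, 0.0, -168.9]
ft_force: [-0.2, -0.7, -0.6]
opening: 0.0255
```

Run:
```python
from h import *
im,d=viewer.snapshot("side"); s=arm.read_state(); print(s["eef_pos"],s["tcp_rot"],s["ft_force"])
cv2.imwrite("pics/v6.png",cv2.resize(im[190:330,320:460,::-1],(560,560)))
```

```text
[ 0.59569706 -0.24625163  0.12694784] [-1.79915361e+02  1.02104049e-01 -1.68912538e+02] [ 0.68516701 -0.24275379 -0.80213885]
```

View pics/v6.png

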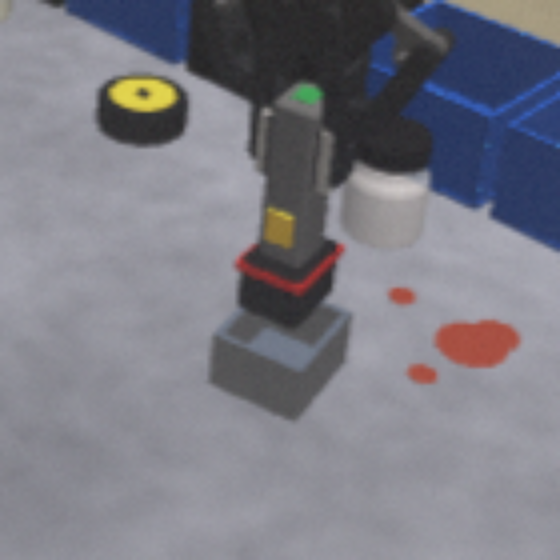

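v6 shows the nose centred over the stand opening: nose at column 288, opening at 281, and the lean accounts for the difference. I'll lower it slowly.

Request:
play_rows:
  motion:
    - {"twist": [0,0,0],"xyz": [0.1,0.1,1.0],"grip": 1.5}
    - {"twist": [0,0,0],"xyz": [0,0,1.0],"grip": 1.5}
    - {"twist": [0,0,0],"xyz": [0,0,1.0],"grip": 1.5}
    - {"twist": [0,0,0],"xyz": [0,0,0.7],"grip": 1.5}
    - {"twist": [0,0,0],"xyz": [0,0,0.4],"grip": 1.5}

```text
t: 11.82
eef_pos: [0.5925, -0.2449, 0.0821]
tcp_rot: [179.9, -0.1, -169.0]
ft_force: [-0.4, 0.5, -1.9]
opening: 0.0256
```

Request:
play_rows:
  motion:
    - {"twist": [0,0,0],"xyz": [0,0,0.2],"grip": 1.5}
    - {"twist": [0,0,0],"xyz": [0,0,0],"grip": 1.5}
    - {"twist": [0,0,0],"xyz": [0,0,0],"grip": 1.5}
    - {"twist": [0,0,0],"xyz": [0,0,0],"grip": 1.5}

```text
t: 12.15
eef_pos: [0.5937, -0.2456, 0.0822]
tcp_rot: [-180.0, 0.0, -169.0]
ft_force: [-0.2, -0.3, -1.3]
opening: 0.0258
```

Request:
play_rows:
  motion:
    - {"twist": [0,0,0],"xyz": [0,0,0.1],"grip": 1.5}
    - {"twist": [0,0,0],"xyz": [0,0,0],"grip": 2.8}
    - {"twist": [0,0,0],"xyz": [0,0,0],"grip": 4.5}
    - {"twist": [0,0,0],"xyz": [0,0,0],"grip": 6.5}
    - {"twist": [0,0,0],"xyz": [0,0,0],"grip": 8.5}

```text
t: 12.57
eef_pos: [0.5937, -0.2455, 0.0814]
tcp_rot: [-180.0, 0.0, -169.0]
ft_force: [0.6, -0.2, -0.5]
opening: 0.0637
```

Request:
play_rows:
  motion:
    - {"twist": [0,0,0],"xyz": [0,0,0],"grip": 8.5}
    - {"twist": [0,0,0],"xyz": [0,0,0],"grip": 8.5}
    - {"twist": [0,0,0],"xyz": [0,0,0],"grip": 8.5}
    - {"twist": [0,0,0],"xyz": [0,0,0],"grip": 8.5}
    - {"twist": [0,0,0],"xyz": [0,0,0],"grip": 8.5}

```text
t: 12.98
eef_pos: [0.5936, -0.2455, 0.0813]
tcp_rot: [180.0, -0.0, -169.0]
ft_force: [-0.5, 0.3, -0.9]
opening: 0.0848
```

Run:
```python
from h import *
im,d=viewer.snapshot("side"); s=arm.read_state(); print(s["eef_pos"],s["opening"],s["ft_force"])
cv2.imwrite("pics/v7.png",cv2.resize(im[190:330,320:460,::-1],(560,560)))
```

```text
[ 0.59355363 -0.24549357  0.08130071] 0.08524046365788748 [0.42525539 0.92985587 0.06203218]
```

View pics/v7.png

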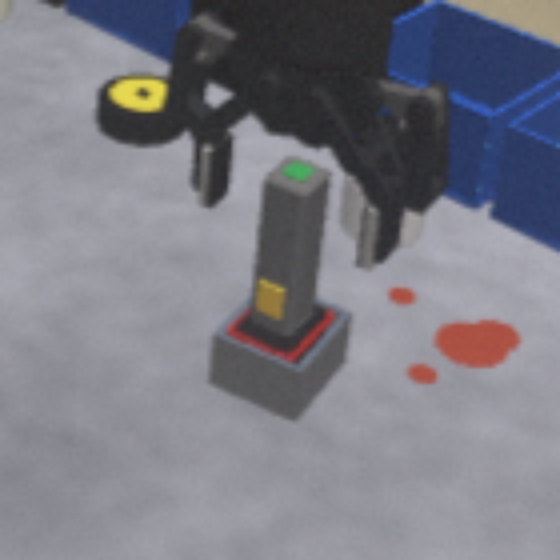

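v7 shows the scanner back upright in its stand, with the fingers clear of the handle on both sides. I'll lift and go to the orange pack, turning the tool by 91°.

Request:
play_rows:
  motion:
    - {"twist": [0,0,0],"xyz": [0,0,-2],"grip": 8.5}
    - {"twist": [0,0,0],"xyz": [0,0,-3],"grip": 8.5}
    - {"twist": [0,0,0],"xyz": [0,0,-3],"grip": 8.5}
    - {"twist": [0,0,0],"xyz": [0,0,-3],"grip": 8.5}
    - {"twist": [0,0,0],"xyz": [0,0,-2],"grip": 8.5}

```text
t: 13.45
eef_pos: [0.5945, -0.246, 0.215]
tcp_rot: [-179.9, 0.2, -169.0]
ft_force: [-0.1, -0.5, 0.5]
opening: 0.085
```

Request:
play_rows:
  motion:
    - {"twist": [0,0,0],"xyz": [-0.1,2.8,0],"grip": 8.5}
    - {"twist": [0,0,0],"xyz": [-0.1,2.8,0],"grip": 8.5}
    - {"twist": [0,0,0],"xyz": [-0.1,2.8,0],"grip": 8.5}
    - {"twist": [0,0,0],"xyz": [-0.1,2.8,0],"grip": 8.5}
    - {"twist": [0,0,0],"xyz": [-0.1,2.8,0],"grip": 8.5}

```text
t: 13.87
eef_pos: [0.5713, -0.106, 0.2114]
tcp_rot: [-180.0, 0.0, -169.0]
ft_force: [0.7, 0.6, 0.6]
opening: 0.0846
```

Request:
play_rows:
  motion:
    - {"twist": [0,0,0],"xyz": [-0.1,2.8,0],"grip": 8.5}
    - {"twist": [0,0,0],"xyz": [-0.1,2.8,0],"grip": 8.5}
    - {"twist": [0,0,0],"xyz": [-0.1,2.8,0],"grip": 8.5}
    - {"twist": [0,0,0],"xyz": [-0.1,2.8,0],"grip": 8.5}
    - {"twist": [0,0,0],"xyz": [-0.1,2.8,0],"grip": 8.5}

```text
t: 14.28
eef_pos: [0.5493, 0.0325, 0.2114]
tcp_rot: [-180.0, 0.0, -169.0]
ft_force: [0.7, 0.3, 0.4]
opening: 0.0851
```

Request:
play_rows:
  motion:
    - {"twist": [0,0,0],"xyz": [0,2.8,0],"grip": 8.5}
    - {"twist": [0,0,0],"xyz": [0,2.8,0],"grip": 8.5}
    - {"twist": [0,0,0],"xyz": [0,2.8,0],"grip": 8.5}
    - {"twist": [0,0,0],"xyz": [0,2.8,0],"grip": 8.5}
    - {"twist": [0,0,0],"xyz": [0,2.6,0],"grip": 8.5}

```text
t: 14.7
eef_pos: [0.5228, 0.1682, 0.2115]
tcp_rot: [180.0, 0.0, -168.9]
ft_force: [0.4, -0.5, -1.3]
opening: 0.0849
```

Request:
play_rows:
  motion:
    - {"twist": [0,0,7],"xyz": [0,0,0],"grip": 8.5}
    - {"twist": [0,0,7],"xyz": [0,0,0],"grip": 8.5}
    - {"twist": [0,0,7],"xyz": [0,0,0],"grip": 8.5}
    - {"twist": [0,0,7],"xyz": [0,0,0],"grip": 8.5}
    - {"twist": [0,0,7],"xyz": [0,0,0],"grip": 8.5}

```text
t: 15.12
eef_pos: [0.5233, 0.1668, 0.2114]
tcp_rot: [180.0, 0.0, 155.7]
ft_force: [0.2, 0.5, -0.2]
opening: 0.085
```

Request:
play_rows:
  motion:
    - {"twist": [0,0,7],"xyz": [0,0,0],"grip": 8.5}
    - {"twist": [0,0,7],"xyz": [0,0,0],"grip": 8.5}
    - {"twist": [0,0,7],"xyz": [0,0,0],"grip": 8.5}
    - {"twist": [0,0,7],"xyz": [0,0,0],"grip": 8.5}
    - {"twist": [0,0,7],"xyz": [0,0,0],"grip": 8.5}

```text
t: 15.53
eef_pos: [0.5233, 0.1667, 0.2114]
tcp_rot: [180.0, 0.0, 120.7]
ft_force: [0.1, 0.1, -0.1]
opening: 0.0848
```

Request:
play_rows:
  motion:
    - {"twist": [0,0,7],"xyz": [0,0,0],"grip": 8.5}
    - {"twist": [0,0,7],"xyz": [0,0,0],"grip": 8.5}
    - {"twist": [0,0,7],"xyz": [0,0,0],"grip": 8.5}
    - {"twist": [0,0,0],"xyz": [0,0,0],"grip": 8.5}
    - {"twist": [0,0,0],"xyz": [0,0,0],"grip": 8.5}

```text
t: 15.95
eef_pos: [0.5233, 0.1667, 0.2114]
tcp_rot: [180.0, -0.0, 100.3]
ft_force: [-0.5, 0.3, 0.7]
opening: 0.0852
```

Run:
```python
from h import *
im,d=viewer.snapshot("side"); s=arm.read_state(); print(s["eef_pos"],s["tcp_rot"],s["opening"])
# charger orientation: rows of tops from first top cloud by colour (orange/blue edges)
im0=cv2.imread("pics/top0.png"); W=np.load("top0.npy")
hsv=cv2.cvtColor(im0,cv2.COLOR_BGR2HSV); z=W[...,2]
m=(z>.09)&(z<.11)&(abs(W[...,0]-.52)<.06)&(abs(W[...,1]-.2)<.1)
c=[]
for nm,lo,hi in(("or",5,25),("bl",95,125)):
    k=m&(hsv[...,0]>=lo)&(hsv[...,0]<=hi)&(hsv[...,1]>110)
    rc=cv2.minAreaRect((W[k][:,:2]*1000).astype(np.float32)); print(nm,k.sum(),np.round(rc[0],1),np.round(rc[1],1),rc[2]); c.append(rc[0])
v=np.subtract(c[1],c[0]); print("yaw",np.degrees(np.arctan2(-v[0],v[1])),np.linalg.norm(v))
```

```text
[0.52326651 0.16668872 0.21135176] [ 1.79996484e+02 -7.34117133e-04  1.00268980e+02] 0.08515082525658285
or 60 [527.7 167.5] [43.7 50. ] 8.639785766601562
bl 54 [513.3 249.1] [42.4 48.8] 10.62869644165039
yaw 10.024288036568521 82.8664135903752
```

Request:
play_rows:
  motion:
    - {"twist": [0,0,0],"xyz": [0,0.15,2.5],"grip": 8.5}
    - {"twist": [0,0,0],"xyz": [0,0,2.5],"grip": 8.5}
    - {"twist": [0,0,0],"xyz": [0,0,2.0],"grip": 8.5}
    - {"twist": [0,0,0],"xyz": [0,0,2.0],"grip": 8.5}
    - {"twist": [0,0,0],"xyz": [0,0,1.5],"grip": 8.5}

```text
t: 16.42
eef_pos: [0.5239, 0.1668, 0.1044]
tcp_rot: [-179.9, 0.0, 100.2]
ft_force: [-0.4, -0.0, -0.7]
opening: 0.0848
```

Request:
play_rows:
  motion:
    - {"twist": [0,0,0],"xyz": [0,0,1.0],"grip": 8.5}
    - {"twist": [0,0,0],"xyz": [0,0,1.0],"grip": 8.5}
    - {"twist": [0,0,0],"xyz": [0,0,1.0],"grip": 8.5}
    - {"twist": [0,0,0],"xyz": [0,0,1.0],"grip": 8.5}
    - {"twist": [0,0,0],"xyz": [0,0,1.0],"grip": 8.5}

```text
t: 16.83
eef_pos: [0.5253, 0.167, 0.056]
tcp_rot: [179.9, 0.0, 100.1]
ft_force: [-0.2, 0.2, -0.0]
opening: 0.0851
```

Request:
play_rows:
  motion:
    - {"twist": [0,0,0],"xyz": [0,0,0],"grip": 7.2}
    - {"twist": [0,0,0],"xyz": [0,0,0],"grip": 7.2}
    - {"twist": [0,0,0],"xyz": [0,0,0],"grip": 7.2}
    - {"twist": [0,0,0],"xyz": [0,0,0],"grip": 7.2}

```text
t: 17.17
eef_pos: [0.5255, 0.167, 0.0571]
tcp_rot: [179.9, 0.0, 100.1]
ft_force: [-0.4, 0.0, 0.1]
opening: 0.0721
```

Run:
```python
from h import *
im,d=viewer.snapshot("side"); s=arm.read_state(); print(s["eef_pos"],s["tcp_rot"],s["opening"],s["ft_force"])
cv2.imwrite("pics/v8.png",cv2.resize(im[140:250,190:320,::-1],(780,660)[:2] if 0 else (700,592),interpolation=cv2.INTER_CUBIC))
```

```text
[0.52544317 0.16706368 0.05711378] [1.79915507e+02 4.78198041e-05 1.00051937e+02] 0.07157446466400881 [ 0.35139516  0.13494843 -0.21781657]
```

View pics/v8.png

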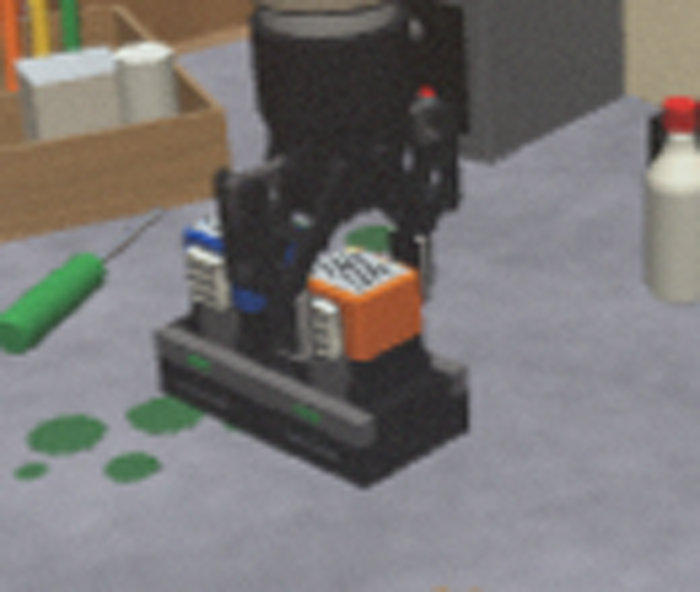

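v8 shows the near finger covering the left part of the near tab at (325,330) and the far finger at (425,270), with the pack between them. The near finger hangs about 2 mm towards the blue pack, and that is within the tab's width. I'll adjust slightly and pinch.

Request:
play_rows:
  motion:
    - {"twist": [0,0,0],"xyz": [-0.1,0,0.3],"grip": 6.4}
    - {"twist": [0,0,0],"xyz": [0,0,0],"grip": 6.0}
    - {"twist": [0,0,0],"xyz": [0,0,0],"grip": 5.6}
    - {"twist": [0,0,0],"xyz": [0,0,0],"grip": 5.2}
    - {"twist": [0,0,0],"xyz": [0,0,0],"grip": 5.2}
  force: 40

```text
t: 17.63
eef_pos: [0.5261, 0.166, 0.0543]
tcp_rot: [179.9, 0.0, 100.0]
ft_force: [1.9, -0.7, 4.1]
opening: 0.0523
```

Request:
play_rows:
  motion:
    - {"twist": [0,0,0],"xyz": [0,0,0],"grip": 4.8}
    - {"twist": [0,0,0],"xyz": [0,0,0],"grip": 4.4}
    - {"twist": [0,0,0],"xyz": [0,0,0],"grip": 4.0}
    - {"twist": [0,0,0],"xyz": [0,0,0],"grip": 4.0}
    - {"twist": [0,0,0],"xyz": [0,0,0],"grip": 4.0}

```text
t: 18.05
eef_pos: [0.5272, 0.1663, 0.0551]
tcp_rot: [179.7, 0.0, 100.0]
ft_force: [3.4, 0.2, 7.2]
opening: 0.0439
```

Request:
play_rows:
  motion:
    - {"twist": [0,0,0],"xyz": [0,0,0],"grip": 3.5}
    - {"twist": [0,0,0],"xyz": [0,0,0],"grip": 3.5}
    - {"twist": [0,0,0],"xyz": [0,0,0],"grip": 3.5}

```text
t: 18.3
eef_pos: [0.5272, 0.1663, 0.0551]
tcp_rot: [179.7, 0.0, 100.0]
ft_force: [3.8, 1.3, 7.0]
opening: 0.0438
```

The opening is 44 mm, so both catches are fully in. I'll lift slowly first.

Request:
play_rows:
  motion:
    - {"twist": [0,0,0],"xyz": [0,0.1,0],"grip": 3.5}
    - {"twist": [0,0,0],"xyz": [0,0,0],"grip": 3.5}
    - {"twist": [0,0,0],"xyz": [0,0,-0.4],"grip": 3.5}
    - {"twist": [0,0,0],"xyz": [0,0,-0.4],"grip": 3.5}
    - {"twist": [0,0,0],"xyz": [0,0,-0.4],"grip": 3.5}
  force: 60

```text
t: 18.72
eef_pos: [0.5257, 0.1661, 0.0643]
tcp_rot: [-180.0, -0.0, 100.0]
ft_force: [5.7, 0.8, -7.9]
opening: 0.0437
```

Run:
```python
from h import *
im,d=viewer.snapshot("side"); s=arm.read_state(); print(s["eef_pos"],s["tcp_rot"],s["opening"],s["ft_force"])
cv2.imwrite("pics/v9.png",cv2.resize(im[140:250,190:320,::-1],(700,592),interpolation=cv2.INTER_CUBIC))
```

```text
[0.52566456 0.16611047 0.06507538] [-1.79977020e+02 -5.49228652e-03  1.00043837e+02] 0.04330665316648472 [ 4.07342515  0.32215756 -3.21126458]
```

View pics/v9.png

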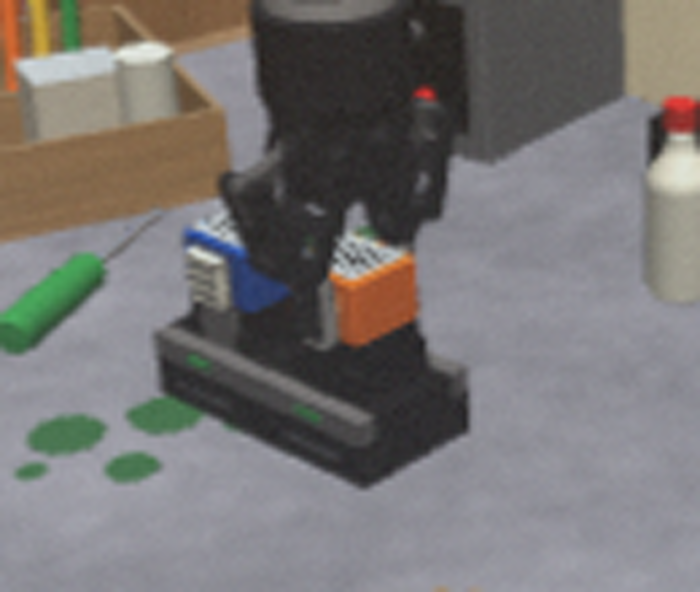

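v9 shows the orange pack rising with the fingers: its lower orange edge went from row 358 to 345, and the blue pack is unmoved. I'll lift on to about 10 cm.

Request:
play_rows:
  motion:
    - {"twist": [0,0,0],"xyz": [0,0,-0.6],"grip": 3.5}
    - {"twist": [0,0,0],"xyz": [0,0,-0.8],"grip": 3.5}
    - {"twist": [0,0,0],"xyz": [0,0,-0.8],"grip": 3.5}
    - {"twist": [0,0,0],"xyz": [0,0,-0.8],"grip": 3.5}
    - {"twist": [0,0,0],"xyz": [0,0,-0.8],"grip": 3.5}

```text
t: 19.18
eef_pos: [0.524, 0.1659, 0.1024]
tcp_rot: [-179.7, -0.0, 100.1]
ft_force: [0.4, -0.7, -4.2]
opening: 0.0434
```

Request:
play_rows:
  motion:
    - {"twist": [0,0,0],"xyz": [0,0,-1],"grip": 3.5}
    - {"twist": [0,0,0],"xyz": [0,0,-1.2],"grip": 3.5}
    - {"twist": [0,0,0],"xyz": [0,0,-1.2],"grip": 3.5}
    - {"twist": [0,0,0],"xyz": [0,0,-1],"grip": 3.5}
    - {"twist": [0,0,0],"xyz": [0,0,-0.6],"grip": 3.5}

```text
t: 19.6
eef_pos: [0.5268, 0.1663, 0.1556]
tcp_rot: [179.9, 0.0, 100.0]
ft_force: [0.6, 0.5, -4.7]
opening: 0.0431
```

Request:
play_rows:
  motion:
    - {"twist": [0,0,0],"xyz": [0,0,0],"grip": 3.5}
    - {"twist": [0,0,0],"xyz": [0,0,0],"grip": 3.5}
    - {"twist": [0,0,0],"xyz": [0,0,0],"grip": 3.5}
    - {"twist": [0,0,0],"xyz": [0,0,0],"grip": 3.5}
    - {"twist": [0,0,0],"xyz": [0,0,0],"grip": 3.5}

```text
t: 20.02
eef_pos: [0.5253, 0.166, 0.1524]
tcp_rot: [-179.9, -0.0, 100.0]
ft_force: [-0.0, -0.7, -4.0]
opening: 0.0434
```

Run:
```python
from h import *
im,d=viewer.snapshot("side"); s=arm.read_state(); print(s["eef_pos"],s["tcp_rot"],s["opening"],s["ft_force"])
cv2.imwrite("pics/v10.png",cv2.resize(im[100:330,190:450,::-1],(780,690)) [:600])
```

```text
[0.52549347 0.16603629 0.15257708] [-1.79924776e+02 -1.03471782e-04  1.00044241e+02] 0.04334887617118476 [-0.31116535 -0.79823016 -5.54226966]
```

View pics/v10.png

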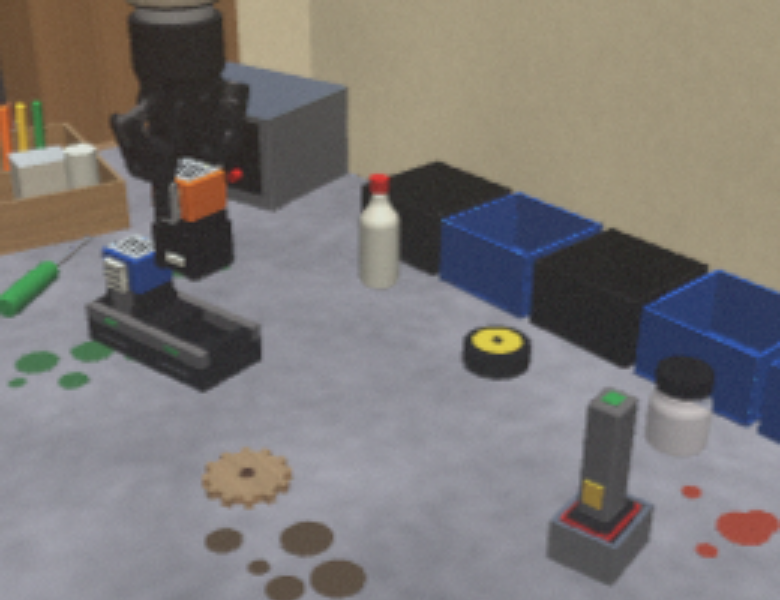

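v10 shows the orange pack upright in the fingers at (200,215), well clear of the charger. The blue pack is still seated and the scanner is upright in its stand. I'll hand in.

```bash
python3 -c "
from h import *
arm.finish_job()"
```

```text
the job is handed in; nothing more can be done
```

The job is handed in. The orange pack has been scanned and is held about 10 cm above its seat in the charger; the hand-in reports no verdict.

- **Scan:** I held the scanner over the orange label for about 1.3 s. The window was about 62 mm above the label, and the side camera put the two centres within 1 mm of each other.
- **Scanner return:** It went back into its stand and was released. The last picture shows it standing upright there.
- **Pack:** I pinched both catches until the fingers were 44 mm apart, which matches catches pressed fully in. I then lifted the pack straight up at about 20 s of the 64 s allowed.
- **Last check:** The pack is upright and still. The fingers are 43 mm apart and the wrist carries about 4 to 5.5 N, which fits the pack's weight.
- **Other things:** By eye in the side camera view, the blue pack and the bystanders in frame had not moved. The gear motor was outside my last picture, and I measured no displacements.

Two readings were not clean. The top and side cameras disagreed by about 4 mm on the pack's position, so I gripped between the two. There was also a sideways force of about 4 to 6 N at the pinch and start of the lift, which went away once the pack was out.

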